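# Cover the sprayed wheelhouse, open the empty dust box

### The job

Two alike plywood dust enclosures stand on the model maker's bench, each with a clear guard window that slides along its track by a black handle. Slide the window over the enclosure that holds the freshly sprayed model wheelhouse fully shut, and slide the window of the empty enclosure fully open, ready for the next part. Do not touch or shift the wheelhouse.

Things in the scene. Friction and masses are not known exactly. Their poses are not given: they have to be found in the camera images.
- handle_full (a point): black upright handle in the middle of the clear sliding window of the occupied (wheelhouse inside) enclosure: 60 mm (x) by 16 mm (y), 35 mm tall. Point: its centre, 17.5 mm above the window's flat face, about 126 mm above the bench. Its y axis points along the track, the way the window opens; z up. Flat face 55 mm clear all round it; side tracks 6 mm higher. Fixed box 200 x 270 mm, 100 mm high.
- window_full (a joint): travel of the window of the occupied enclosure in m: 0 = fully shut (hard stop), 0.130 = fully open (hard stop, window lying over the fixed half of the roof). Slides with about 1.5 N of friction and stays where it is left. It starts partly open.
- handle_empty (a point): black upright handle in the middle of the clear sliding window of the empty enclosure: 60 mm (x) by 16 mm (y), 35 mm tall. Point: its centre, 17.5 mm above the window's flat face, about 126 mm above the bench. Its y axis points along the track, the way the window opens; z up. Flat face 55 mm clear all round it; side tracks 6 mm higher. Fixed box, twin of the other.
- window_empty (a joint): travel of the window of the empty enclosure in m: 0 = fully shut (hard stop), 0.130 = fully open (hard stop, window lying over the fixed half of the roof). Slides with about 1.5 N of friction and stays where it is left. It starts shut or a little open.
- wheelhouse: pale model-boat wheelhouse with small dark windows, 74 x 62 mm over the roof, 51 mm tall, standing loose on the floor of the occupied enclosure below its roof opening, its top about 45 mm below the window; origin at the centre of its underside

How it is judged:
By the outcome, as a careful person would: the job done as asked, in the order asked, and still so for the second after the job is handed in, with the robot touching nothing.
It also fails if it takes over 48 s, if anything falls off the work surface, if the arm or the gripper's body presses on something with over 40 N, if the wrist force passes 120 N, or if a joint passes its speed limit or range.

### The arm

A 7-joint arm with a two-finger parallel gripper is mounted at the origin on the work surface. World frame = base frame: x ahead of the robot, y to its left, z up, the work surface at z = 0. Lengths are in mm, angles in degrees, forces in N, time in s.
With the tool pointing down it reaches from about 350 to 900 mm from the base axis. Payload 8.1 kg.
Tool frame: the origin (TCP) lies midway between the tips of the shut fingers; the grasp point (between the pads) lies 19 mm behind it; x points along the fingers, y is the direction in which the jaws open and shut, and the axes are right-handed (so a half turn about x gives the same grasp; the last joint's range is limited). The gripper opens to 92 mm and grips with 3 to 60 N. Pads are 19 mm wide; open, the fingers measure 130 mm over their backs; the gripper's body (75 mm by 190 mm) begins 47 mm behind the grasp point.
Start: joints at [-71.425, 24.895, 1.432, 90.138, -0.665, 64.973, -4.303], TCP at [258.753, 568.937, 206.042] pointing down, gripper open.
Joint ranges: [-149.89, 149.89], [-25.12, 119.58], [-72.63, 75.52], [4.76, 147.25], [-75.54, 255.54], [6.69, 114.76], [-157.13, 157.13]. Speed limits (degrees/s): [127.2, 127.2, 172.46, 172.46, 180, 180, 180].

### API

Orientations are given as [roll, pitch, yaw] about the fixed x, y, z axes, in that order (R = Rz(yaw) Ry(pitch) Rx(roll)).
In Python, from plant import get_state, eyes, robot gives the robot as it stands.
- The arm moves only by the shell command python3 -m creep 'ROWS' [FORCE]. ROWS is JSON, a list of rows, each a list of 3 entries, a list of its own where there are three numbers: the shift along the tool's x, y, z scaled (see below), then the turn, a rotation vector about the tool's x, y, z scaled (see below), then the opening, from 0 (shut) to 1 (fully open). In form: [[[dx, dy, dz], [ax, ay, az], grip], ...]. A call has exactly 8 rows; each row is the pose to reach, as a shift and turn from the pose commanded when the call began, along the tool's axes at that moment; what a row does not reach only later rows make up. The controller multiplies each number of a shift by 0.4 m and each number of a turn by 90 degrees. A row lasts 1/10 s, in which the tool goes at most 50 mm and 8.59 degrees, less where a joint would pass 70% of its speed; a pose out of reach is approached as far as the arm can. A call with a number of a shift or a turn outside -1 to 1 is refused whole. A call with a gripper value outside its range is refused whole. The fingers move at their own pace and stop on an object; FORCE is the grip in N (left out, the last holds). Time passes only in rows, so rows that repeat a pose let the fingers close, or fill a call up. It gives the time, the measured TCP pose, the force and the opening at its end, in the units of the state.
- get_state(): the state, without advancing time (a new reading comes with each control period).
- eyes.get_image(name): name is "scene" or "top" or "wrist"; returns the picture (420x560x3 uint8, red, green, blue); there is no depth.
- eyes.calibration(name): a dict with "fovy" (degrees; the focal length in pixels is half the picture's height over the tangent of half this angle, whatever the lens; pixels are square), "cx", "cy" (the principal point, pixels), "k1" (the pictures are not rectified: a ray, as slopes to the right and down, at radius r is drawn at 1 + k1 r^2 times it, then the intrinsics apply), "world_from_camera" (4x4, takes a point from camera to world coordinates). Camera axes: x right, y up, looking along -z (the intrinsics and any distortion apply to the point x, -y, -z); pixel columns grow to the right and rows downward; lengths in mm; the calibration is good to about 2 mm. A picture is of the moment at which its call begins: read the wrist's pose just before it. calibration takes no time and is no camera call; for the wrist camera it gives the pose at the moment of the call.
- robot.job_done(): hands the job in, once; it reports no verdict.
The state is a dict: "time_s": time; "joint_positions": joint angles; "qd": joint speeds; "joint_efforts": joint torques, N m; "tcp_pos": TCP position; "tcp_rot": TCP orientation; "ft_force": force on the tool from outside, world axes, zero at the start; "wrist_torque": the same for the moment, N m; "width": finger opening in mm.
Only numpy, scipy, OpenCV 4.12 (cv2) and the standard library are available. Lean on these libraries where they do the work, as an engineer would, in place of code of your own. Each camera call takes 0.05 s, during which the arm holds its last target. There are 200 camera calls.

## Working session

There is one attempt and no reset: what is moved stays moved. The work goes in short steps, Python scripts to look and compute and a shell command to move; the robot and the scene stay as the last step left them, time stands still between calls to the robot, and variables do not carry over. Pictures are saved under pics/ and viewed, about 8 in all and at most 12, crops included, and the job is handed in when it is done.

```bash
mkdir -p pics; ls; cat > h.py <<'E'
import numpy as np,cv2,json
from plant import get_state,eyes,robot
from scipy.spatial.transform import Rotation as R
def snap(n,f):
    c=eyes.calibration(n); im=eyes.get_image(n); cv2.imwrite('pics/'+f+'.png',im[:,:,::-1])
    c['world_from_camera']=np.array(c['world_from_camera']).tolist()
    json.dump({k:(v if isinstance(v,list) else float(v)) for k,v in c.items()},open('pics/'+f+'.json','w')); return im
def K(c):
    f=210/np.tan(np.radians(c['fovy'])/2); return np.array([[f,0,c['cx']],[0,f,c['cy']],[0,0,1]]),np.array([c['k1'],0,0,0.])
def ground(f,uv,z):
    c=json.load(open('pics/'+f+'.json')); k,d=K(c); T=np.array(c['world_from_camera'])
    p=cv2.undistortPoints(np.array(uv,float).reshape(-1,1,2),k,d).reshape(-1,2)
    r=np.c_[p[:,0],-p[:,1],-np.ones(len(p))]@T[:3,:3].T; o=T[:3,3]
    return o+r*((z-o[2])/r[:,2])[:,None]
def tool():
    s=get_state(); return np.array(s['tcp_pos']),R.from_euler('xyz',s['tcp_rot'],degrees=True)
E
python3 - <<'E'
from h import *
a=snap('scene','s1');b=snap('top','t1')
s=get_state();print(s)
print(R.from_euler('xyz',s['tcp_rot'],degrees=True).as_matrix().round(3))
for f in('s1','t1'):print(open('pics/'+f+'.json').read())
E
```

```text
pics
{'time_s': 0.1, 'joint_positions': array([-71.42334686,  24.93254104,   1.43151523,  90.18363598,
        -0.66633599,  64.97602331,  -4.30442702]), 'qd': array([ 0.05189856, -0.02392556, -0.04818899, -0.21624563, -0.05357681,
       -0.0320399 ,  0.10339995]), 'joint_efforts': array([ 3.75834235e-03, -6.69125247e+01,  9.88288186e-01, -3.15149868e+01,
       -6.05213223e-02,  3.73201794e-02,  4.81545999e-05]), 'tcp_pos': array([258.57762639, 568.44642358, 205.32443486]), 'tcp_rot': array([ -85.67302021,   89.91612469, -110.13500567]), 'ft_force': array([0.5177029 , 0.45232713, 0.48049787]), 'wrist_torque': array([-0.01071093,  0.01053652, -0.02344979]), 'width': 91.7267298326605}
[[-0.001  0.414  0.91 ]
 [-0.001  0.91  -0.414]
 [-1.    -0.001  0.   ]]
{"fovy": 56.79590475551074, "cx": 277.2215773537355, "cy": 209.8535957107727, "k1": -0.0830696302026307, "world_from_camera": [[-0.2674087577211967, -0.7926739709403612, 0.5478690829820988, 914.4219749204655], [0.96353740598292, -0.2255107491923775, 0.14401586464830218, 19.349276206795253], [0.009392740053454703, 0.5664034584925592, 0.8240745710443661, 677.2676266855462], [0.0, 0.0, 0.0, 1.0]]}
{"fovy": 43.51819937880316, "cx": 282.23477531854894, "cy": 202.26030819595968, "k1": -0.10595422996091461, "world_from_camera": [[0.013461652746658366, 0.9900596694519718, -0.1400022672315732, 444.16426305389615], [-0.9999082775300671, 0.01312037564576514, -0.00336039726348789, -90.94021581286783], [-0.0014901114665791116, 0.14003466237887846, 0.9901454806745577, 974.78754107808], [0.0, 0.0, 0.0, 1.0]]}
```

View pics/t1.png

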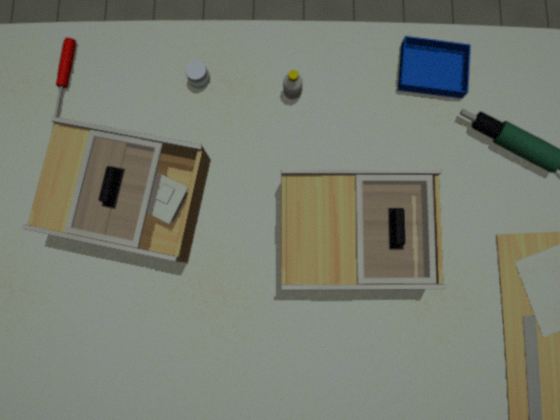

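View pics/s1.png

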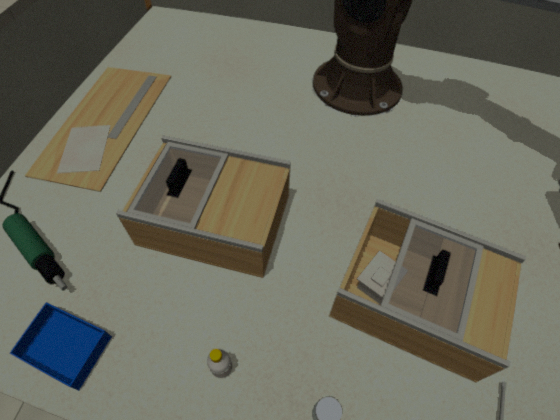

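The top view shows the occupied enclosure on the left, with its handle at about (111,187) and the pale wheelhouse at (168,198). Its window has to go right, which is -y. The empty one is on the right, handle at about (397,228), and its window has to go left, which is +y. The scene view agrees, with handles at (437,272) and (178,178).

```bash
cat >> h.py <<'E'
def blob(f,box,th=45):
    im=cv2.imread('pics/'+f+'.png').max(2); x0,y0,x1,y1=box
    m=np.zeros_like(im); m[y0:y1,x0:x1]=(im[y0:y1,x0:x1]<th)
    n,l,st,ce=cv2.connectedComponentsWithStats(m); i=1+st[1:,4].argmax(); return ce[i],st[i],l==i
def ray(f,uv):
    a=ground(f,[uv],0)[0];b=ground(f,[uv],200)[0]; return a,(b-a)/np.linalg.norm(b-a)
def tri(r):
    A=np.zeros((3,3));B=np.zeros(3)
    for a,d in r: P=np.eye(3)-np.outer(d,d);A+=P;B+=P@a
    return np.linalg.solve(A,B)
E
python3 - <<'E'
from h import *
for n,bt,bs in(('full',(90,155,135,220),(415,240,460,305)),('empty',(380,195,415,260),(160,150,195,205))):
    t,st,_=blob('t1',bt);s,ss,_=blob('s1',bs)
    print(n,t,st,s,ss,tri([ray('t1',t),ray('s1',s)]).round(1),ground('t1',[t],126).round(1),ground('s1',[s],126).round(1))
# roof outline corners at track top z~114
q=ground('t1',[(55,121),(202,148),(181,257),(26,228),(282,173),(440,173),(442,288),(281,289)],114).round(0)
print(q)
for i,j in((0,1),(3,2),(4,5),(7,6)):
    d=q[i]-q[j];print('open dir deg',np.degrees(np.arctan2(d[1],d[0])),np.linalg.norm(d))
E
```

```text
full [110.81598793 186.22473605] [ 99 167  25  41 663] [436.46776612 272.16341829] [423 250  27  46 667] [588.8 199.9 116.6] [[587.2 196.2 126. ]] [[594.2 197.3 126. ]]
empty [396.30769231 228.31103679] [389 209  16  40 598] [177.58490566 177.48713551] [166 158  26  39 583] [ 524.4 -275.3  120. ] [[ 523.9 -274.1  126. ]] [[ 528.5 -271.9  126. ]]
[[ 703.  307.  114.]
 [ 656.   48.  114.]
 [ 473.   76.  114.]
 [ 516.  344.  114.]
 [ 615.  -87.  114.]
 [ 619. -353.  114.]
 [ 428. -351.  114.]
 [ 424.  -88.  114.]]
open dir deg 79.71462202505252 263.2299375071156
open dir deg 80.88471037143323 271.42770676554005
open dir deg 90.86152573456727 266.03007348794233
open dir deg 90.87135151767838 263.0304164920856
```

```bash
python3 -m creep '[[[0,-0.05,0.11],[-0.04,0,0],0.6],[[0,-0.1,0.22],[-0.08,0,0],0.6],[[0,-0.15,0.33],[-0.12,0,0],0.6],[[0,-0.2,0.44],[-0.164,0,0],0.6],[[0,-0.25,0.56],[-0.164,0,0],0.6],[[0,-0.3,0.67],[-0.164,0,0],0.6],[[0,-0.35,0.79],[-0.164,0,0],0.6],[[0,-0.4,0.9],[-0.164,0,0],0.6]]' 15
cat >> h.py <<'E'
def to(p,yaw_y):
    "shift (units of 0.4 m, tool axes) and turn to put the TCP at p with tool y at yaw_y deg"
    t,r=tool(); M=r.as_matrix(); y=np.degrees(np.arctan2(M[1,1],M[0,1]))
    dd=(y-yaw_y+90)%180-90
    s=get_state(); print('tcp',t.round(1),'yaw_y',y.round(1),'shift',(M.T@(np.array(p)-t)/400).round(3),'turn x',(dd/90).round(3),'F',s['ft_force'].round(1),'w',s['width'].round(1),'t',s['time_s'])
E
python3 -c "
from h import *
to([590,198,190],80.3)"
```

```text
time_s: 0.9
tcp_pos: [520.7, 273.0, 205.9]
tcp_rot: [-156.4, 90.0, -166.1]
ft_force: [0.1, 1.2, -0.0]
width: 55.2Traceback (most recent call last):
  File "<string>", line 3, in <module>
    to([590,198,190],80.3)
    ~~^^^^^^^^^^^^^^^^^^^^
  File "h.py", line 31, in to
    s=get_state(); print('tcp',t.round(1),'yaw_y',y.round(1),'shift',(M.T@(np.array(p)-t)/400).round(3),'turn x',(dd/90).round(3),'F',s['ft_force'].round(1),'w',s['width'].round(1),'t',s['time_s'])
                                                                                                                                                                 ^^^^^^^^^^^^^^^^
AttributeError: 'float' object has no attribute 'round'
```

```bash
sed -i "s/s\['width'\].round(1)/round(s['width'],1)/" h.py
python3 -c "
from h import *
to([590,198,205],80.3)"
```

```text
tcp [520.7 273.  205.9] yaw_y 80.3 shift [ 0.002 -0.156  0.202] turn x 0.0 F [ 0.1  1.2 -0. ] w 55.2 t 0.9
```

```bash
python3 -m creep '[[[0,-0.08,0.1],[0,0,0],0.6],[[0,-0.156,0.202],[0,0,0],0.6],[[0,-0.156,0.202],[0,0,0],0.6],[[0,-0.156,0.202],[0,0,0],0.6],[[0,-0.156,0.202],[0,0,0],0.6],[[0,-0.156,0.202],[0,0,0],0.6],[[0,-0.156,0.202],[0,0,0],0.6],[[0,-0.156,0.202],[0,0,0],0.6]]'
python3 -c "
from h import *
to([590,198,118],80.3); snap('wrist','w1')
to([590,198,118],80.3)"
```

```text
time_s: 1.7
tcp_pos: [588.4, 200.6, 206.1]
tcp_rot: [109.3, 90.0, 99.7]
ft_force: [-0.7, -0.0, -0.1]
width: 55.2
tcp [588.4 200.6 206.1] yaw_y 80.4 shift [ 0.22  -0.006  0.005] turn x 0.001 F [-0.7 -0.  -0.1] w 55.2 t 1.7
tcp [588.5 200.3 206.1] yaw_y 80.4 shift [ 0.22  -0.005  0.005] turn x 0.001 F [-0.3 -0.6 -0.1] w 55.0 t 1.75
```

View pics/w1.png

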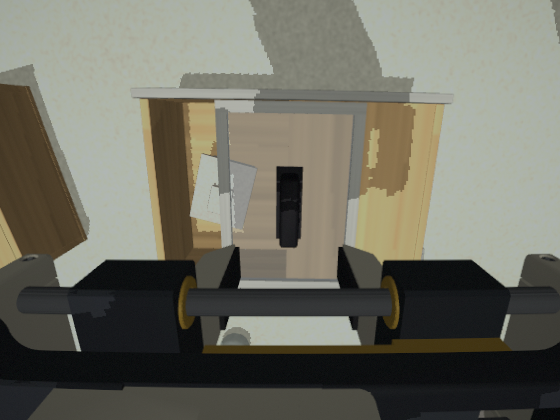

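The wrist view shows the handle at about (289,206), between and ahead of the fingers, the window tracks, and the wheelhouse at (222,190) clear of the handle.

```bash
python3 -c "
from h import *
c,st,m=blob('w1',(262,155,318,252),60)
print(c,st)
print(ground('w1',[c],126), ground('w1',[(277,205),(302,205)],126))
e=ground('w1',[(221,110),(222,240),(360,113),(350,240)],111);print(e.round(0))
g=ground('w1',[(135,94),(450,98)],114);d=g[0]-g[1];print(np.degrees(np.arctan2(d[1],d[0])))"
```

```text
[288.64509284 204.74535809] [ 277  167   26   80 1885]
[[585.30975117 199.74350755 126.        ]] [[583.85326908 189.66397471 126.        ]
 [587.47060949 211.22122654 126.        ]]
[[497. 156. 111.]
 [614. 130. 111.]
 [519. 272. 111.]
 [634. 251. 111.]]
-100.1933110003232
```

```bash
python3 -m creep '[[[0.1,-0.003,0],[0,0,0],0.6],[[0.15,-0.003,0],[0,0,0],0.6],[[0.19,-0.003,0],[0,0,0],0.6],[[0.217,-0.003,0],[0,0,0],0.6],[[0.217,-0.003,0],[0,0,0],0.6],[[0.217,-0.003,0],[0,0,0],0],[[0.217,-0.003,0],[0,0,0],0],[[0.217,-0.003,0],[0,0,0],0]]' 15
```

```text
time_s: 2.55
tcp_pos: [589.3, 198.7, 120.2]
tcp_rot: [34.9, 89.9, 25.2]
ft_force: [-0.0, -0.5, -0.5]
width: 35.5
```

```bash
python3 -m creep '[[[0,0,0],[0,0,0],0],[[0,0,0],[0,0,0],0],[[0,0,0],[0,0,0],0],[[0,0,0],[0,0,0],0],[[0,-0.02,0],[0,0,0],0],[[0,-0.04,0],[0,0,0],0],[[0,-0.06,0],[0,0,0],0],[[0,-0.08,0],[0,0,0],0]]' 15;python3 -m creep '[[[0,-0.015,0],[0,0,0],0],[[0,-0.03,0],[0,0,0],0],[[0,-0.04,0],[0,0,0],0],[[0,-0.05,0],[0,0,0],0],[[0,-0.06,0],[0,0,0],0],[[0,-0.06,0],[0,0,0],0],[[0,-0.06,0],[0,0,0],0],[[0,-0.06,0],[0,0,0],0]]'
```

```text
time_s: 3.35
tcp_pos: [582.8, 166.1, 119.5]
tcp_rot: [159.6, 90.0, 149.9]
ft_force: [-2.7, 1.7, 5.9]
width: 15.4
time_s: 4.15
tcp_pos: [578.2, 141.6, 119.5]
tcp_rot: [-141.4, 89.9, -151.2]
ft_force: [-4.6, 0.2, 8.6]
width: 15.5
```

```bash
python3 -m creep '[[[0,-0.004,0],[0,0,0],0],[[0,-0.008,0],[0,0,0],0],[[0,-0.012,0],[0,0,0],0],[[0,-0.016,0],[0,0,0],0],[[0,-0.02,0],[0,0,0],0],[[0,-0.024,0],[0,0,0],0],[[0,-0.024,0],[0,0,0],0],[[0,-0.024,0],[0,0,0],0]]'
```

```text
time_s: 4.95
tcp_pos: [577.1, 135.6, 119.5]
tcp_rot: [102.3, 89.8, 92.7]
ft_force: [-1.7, 7.8, 3.7]
width: 15.5
```

```bash
python3 -m creep '[[[0,-0.004,0],[0,0,0],0],[[0,-0.008,0],[0,0,0],0],[[0,-0.012,0],[0,0,0],0],[[0,-0.016,0],[0,0,0],0],[[0,-0.016,0],[0,0,0],0],[[0,-0.016,0],[0,0,0],0],[[0,-0.016,0],[0,0,0],0],[[0,-0.016,0],[0,0,0],0]]' 25
```

```text
time_s: 5.75
tcp_pos: [577.1, 135.5, 119.6]
tcp_rot: [82.7, 89.4, 73.3]
ft_force: [3.1, 24.1, -4.7]
width: 15.0
```

```bash
python3 -c "
from h import *
snap('top','t2'); to([0,0,0],80)
im=cv2.imread('pics/t2.png')[90:320,10:480];cv2.imwrite('pics/t2c.png',cv2.resize(im,None,fx=1.7,fy=1.7))"
```

```text
tcp [577.1 135.4 119.6] yaw_y 80.6 shift [ 0.292 -0.572 -1.369] turn x 0.007 F [ 3.3 23.4 -3.4] w 15.2 t 5.8
```

View pics/t2c.png

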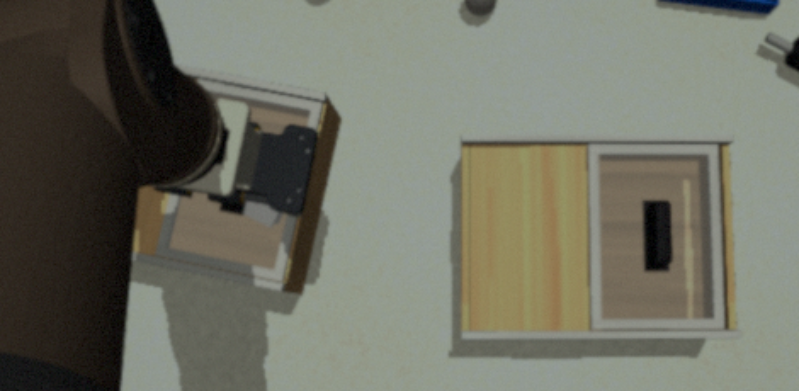

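The window moved no further at 24 N, so it is at the hard stop. Next I relax, release and rise.

```bash
python3 -m creep '[[[0,0.006,0],[0,0,0],0],[[0,0.012,0],[0,0,0],0],[[0,0.012,0],[0,0,0],0.5],[[0,0.012,0],[0,0,0],0.5],[[0,0.015,0],[0,0,0],0.5],[[0,0.018,0],[0,0,0],0.5],[[0,0.018,0],[0,0,0],0.5],[[0,0.018,0],[0,0,0],0.5]]' 15; python3 -c "
from h import *
to([526,-273,206],90.9)"
```

```text
time_s: 6.6
tcp_pos: [577.7, 134.3, 119.1]
tcp_rot: [-116.6, 90.0, -126.4]
ft_force: [0.9, 0.5, 0.6]
width: 46.0
tcp [577.7 134.3 119.1] yaw_y 80.3 shift [-0.217 -1.025  0.044] turn x -0.118 F [0.9 0.5 0.6] w 46.0 t 6.6
```

```bash
python3 -m creep '[[[-0.08,0,0],[0,0,0],0.6],[[-0.18,0,0],[0,0,0],0.6],[[-0.25,0,0],[0,0,0],0.6],[[-0.25,-0.1,0],[-0.06,0,0],0.6],[[-0.25,-0.22,0],[-0.118,0,0],0.6],[[-0.25,-0.34,0],[-0.118,0,0],0.6],[[-0.25,-0.46,0],[-0.118,0,0],0.6],[[-0.25,-0.46,0],[-0.118,0,0],0.6]]'; python3 -c "
from h import *
snap('top','t3')
to([526,-273,206],90.9)
im=cv2.imread('pics/t3.png')[90:320,10:480];cv2.imwrite('pics/t3c.png',cv2.resize(im,None,fx=1.7,fy=1.7))"
```

```text
time_s: 7.4
tcp_pos: [545.2, -55.5, 219.6]
tcp_rot: [-92.6, 89.8, -92.3]
ft_force: [-0.2, -0.3, 0.3]
width: 55.0
tcp [546.  -51.2 219.5] yaw_y 90.5 shift [ 0.035 -0.554 -0.055] turn x -0.004 F [-0.4  0.9  0.1] w 54.8 t 7.45
```

View pics/t3c.png

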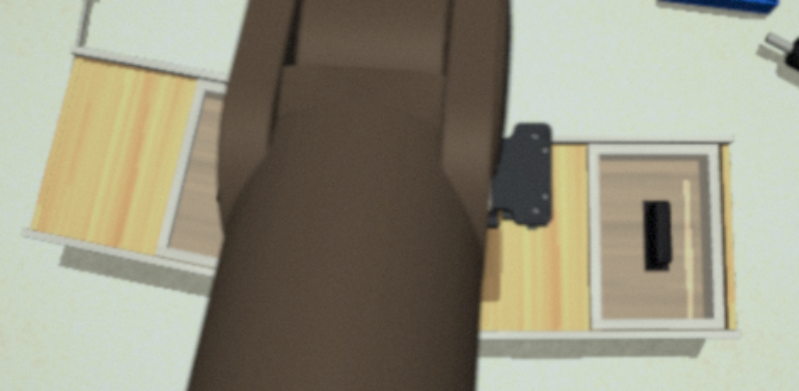

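The occupied enclosure's window has cleared the fixed roof half, and the empty one's handle is at (656,235) in the crop, unchanged. I go on to it.

```bash
python3 -m creep '[[[0,-0.11,-0.01],[0,0,0],0.6],[[0,-0.22,-0.02],[0,0,0],0.6],[[0,-0.33,-0.03],[0,0,0],0.6],[[0.01,-0.44,-0.04],[0,0,0],0.6],[[0.02,-0.554,-0.055],[0,0,0],0.6],[[0.035,-0.554,-0.055],[0,0,0],0.6],[[0.035,-0.554,-0.055],[0,0,0],0.6],[[0.035,-0.554,-0.055],[0,0,0],0.6]]'; python3 -c "
from h import *
snap('wrist','w2')
to([526,-273,119.5],90.9)"
```

```text
time_s: 8.25
tcp_pos: [529.1, -266.7, 205.0]
tcp_rot: [97.7, 89.9, 98.8]
ft_force: [-0.3, -1.2, -0.3]
width: 55.2
tcp [ 529.2 -266.5  205.3] yaw_y 91.1 shift [ 0.214 -0.016 -0.008] turn x 0.002 F [ 0.4  0.1 -0.5] w 55.0 t 8.3
```

View pics/w2.png

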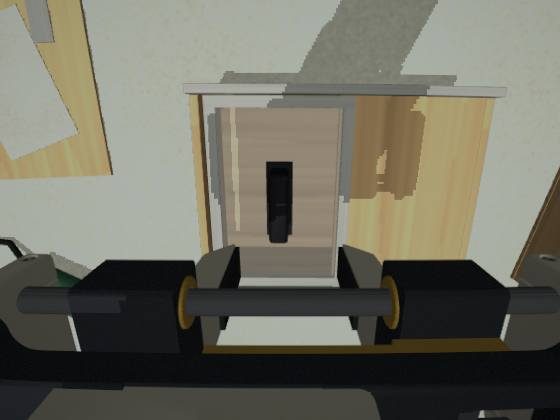

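The wrist view shows the handle at about (279,202), 10 px left of where the first one lay. That fits the 6.5 mm shift in y, and the enclosure is empty.

```bash
python3 -m creep '[[[0.05,-0.016,-0.006],[0,0,0],0.6],[[0.12,-0.016,-0.006],[0,0,0],0.6],[[0.18,-0.016,-0.006],[0,0,0],0.6],[[0.215,-0.016,-0.006],[0,0,0],0.6],[[0.215,-0.016,-0.006],[0,0,0],0.6],[[0.215,-0.016,-0.006],[0,0,0],0],[[0.215,-0.016,-0.006],[0,0,0],0],[[0.215,-0.016,-0.006],[0,0,0],0]]' 15;python3 -m creep '[[[0,0,0],[0,0,0],0],[[0,0,0],[0,0,0],0],[[0,0,0],[0,0,0],0],[[0,0,0],[0,0,0],0],[[0,0.02,0],[0,0,0],0],[[0,0.04,0],[0,0,0],0],[[0,0.06,0],[0,0,0],0],[[0,0.08,0],[0,0,0],0]]' 20
```

```text
time_s: 9.1
tcp_pos: [526.8, -275.4, 120.4]
tcp_rot: [-20.5, 89.9, -19.6]
ft_force: [-0.3, -0.6, 0.4]
width: 35.4
time_s: 9.9
tcp_pos: [525.8, -242.3, 119.5]
tcp_rot: [-12.0, 90.0, -11.0]
ft_force: [0.2, -2.0, 3.3]
width: 15.4
```

```bash
python3 -m creep '[[[0,0.025,0],[0,0,0],0],[[0,0.05,0],[0,0,0],0],[[0,0.075,0],[0,0,0],0],[[0,0.1,0],[0,0,0],0],[[0,0.125,0],[0,0,0],0],[[0,0.15,0],[0,0,0],0],[[0,0.17,0],[0,0,0],0],[[0,0.18,0],[0,0,0],0]]'; python3 -m creep '[[[0,0.005,0],[0,0,0],0],[[0,0.01,0],[0,0,0],0],[[0,0.015,0],[0,0,0],0],[[0,0.02,0],[0,0,0],0],[[0,0.025,0],[0,0,0],0],[[0,0.03,0],[0,0,0],0],[[0,0.035,0],[0,0,0],0],[[0,0.04,0],[0,0,0],0]]'
```

```text
time_s: 10.7
tcp_pos: [524.9, -169.7, 119.4]
tcp_rot: [23.3, 89.9, 24.3]
ft_force: [2.0, -1.5, 5.1]
width: 15.1
time_s: 11.5
tcp_pos: [524.7, -157.0, 119.5]
tcp_rot: [-59.3, 89.8, -58.4]
ft_force: [4.4, -11.9, 0.5]
width: 15.4
```

```bash
python3 -m creep '[[[0,0.005,0],[0,0,0],0],[[0,0.01,0],[0,0,0],0],[[0,0.015,0],[0,0,0],0],[[0,0.018,0],[0,0,0],0],[[0,0.018,0],[0,0,0],0],[[0,0.018,0],[0,0,0],0],[[0,0.018,0],[0,0,0],0],[[0,0.018,0],[0,0,0],0]]' 30
```

```text
time_s: 12.3
tcp_pos: [524.7, -156.9, 119.6]
tcp_rot: [-71.6, 89.4, -71.1]
ft_force: [6.9, -27.7, -5.3]
width: 15.2
```

The window holds still at 28 N, so it is at the open stop. I relax, release and rise.

```bash
python3 -m creep '[[[0,-0.006,0],[0,0,0],0],[[0,-0.012,0],[0,0,0],0],[[0,-0.018,0],[0,0,0],0],[[0,-0.018,0],[0,0,0],0.5],[[0,-0.018,0],[0,0,0],0.5],[[0,-0.024,0],[0,0,0],0.5],[[0,-0.024,0],[0,0,0],0.5],[[0,-0.024,0],[0,0,0],0.5]]' 15;  python3 -m creep '[[[-0.06,0,0],[0,0,0],0.5],[[-0.15,0,0],[0,0,0],0.5],[[-0.25,0,0],[0,0,0],0.5],[[-0.35,0,0],[0,0,0],0.5],[[-0.35,0.08,-0.08],[0,0,0],0.5],[[-0.35,0.16,-0.16],[0,0,0],0.5],[[-0.35,0.24,-0.24],[0,0,0],0.5],[[-0.35,0.24,-0.24],[0,0,0],0.5]]'; python3 -c "
from h import *
im=[snap('top','t4')[90:320,10:480],snap('scene','s4')[120:400,100:550]]
im=[cv2.resize(i[:,:,::-1],(550,300)) for i in im]
cv2.imwrite('pics/f4.png',np.vstack(im))
to([526,-273,119.5],90.9)"
```

```text
time_s: 13.1
tcp_pos: [523.8, -157.3, 119.0]
tcp_rot: [156.0, 90.0, 156.9]
ft_force: [-0.3, 0.2, 1.1]
width: 45.3
time_s: 13.9
tcp_pos: [422.8, -59.3, 259.1]
tcp_rot: [133.9, 89.8, 135.1]
ft_force: [0.2, 0.3, 1.1]
width: 45.7
tcp [426.3 -62.5 259.6] yaw_y 91.0 shift [ 0.351 -0.531  0.239] turn x 0.001 F [1.  1.4 0.5] w 45.7 t 14.0
```

View pics/f4.png

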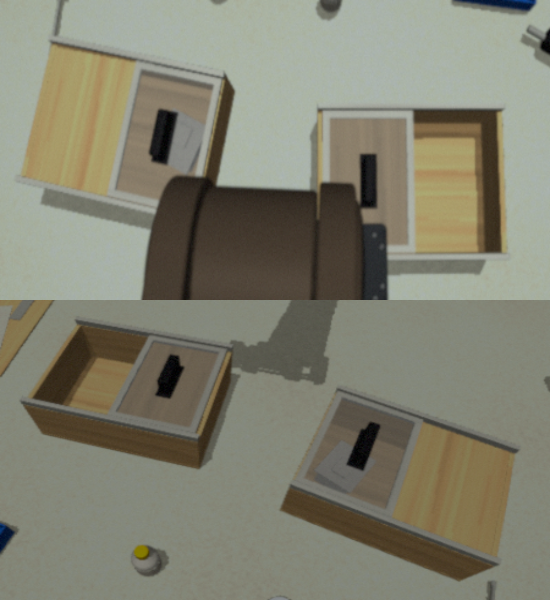

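```bash
python3 -c "
from plant import robot
print(robot.job_done())"
```

```text
the job is handed in; nothing more can be done
None
```

I slid the window over the wheelhouse shut first, then slid the empty enclosure's window open, and handed the job in at about 14 s of the 48 s allowed.

- **Stops:** the occupied window moved about 64 mm and went no further at about 24 N. The empty window moved about 118 mm and went no further at about 28 N. I take both as the hard stops, well above the 1.5 N friction. The highest wrist force I read was about 30 N.
- **Last pictures:** the top and scene views, taken after the gripper let go and rose clear, show the closed window covering the wheelhouse. The other window lies over the fixed half of its roof. Nothing was knocked over, and the wheelhouse stands under its opening.
- **Loose points:** I did not measure the final window positions numerically. My rough estimates of the shut handle's offset from the box centre differ between the enclosures: 59 mm on the occupied one, and about 67 mm inferred for the empty one from the nominal 130 mm travel. The box-outline readings are only good to several millimetres, so I relied on the force at the stops and the pictures.

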